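Work the seized stopper out of the short hardener pot

ROBOT

A 6-joint arm with a two-finger parallel gripper is mounted at the origin on a cart in front of the work surface, level with it; the furniture and walls round the work are solid. World frame = base frame: x ahead of the robot, y to its left, z up, the work surface at z = 0. Lengths are in m, angles in rad, forces in N, time in s.
With the tool pointing down it reaches from about 0.35 to 0.85 m from the base axis. Payload 8.1 kg.
Tool frame: the origin (TCP) lies at the very end of the fingers, on their centre line; the grasp point (between the pads) lies 19 mm behind it; z points along the fingers, y is the direction in which the jaws open and shut (so a half turn about z gives the same grasp; the last joint's range is limited). The gripper opens to 85 mm and grips with 20 to 120 N. Pads are 22 mm wide; open, the fingers measure 114 mm over their backs; the gripper's body (76 mm by 85 mm) begins 54 mm behind the grasp point. The pads swing forward as they close: fully open they stand 13 mm farther back than shut.
Start: joints at [-0.085, 0.13, 1.488, -0, 1.523, -0.085], TCP at [0.6, 0, 0.198] pointing down, gripper open.
Joint ranges: [-2.96, 2.96], [-0.89, 2.26], [0.02, 2.5], [-1.34, 4.48], [0, 2.73], [-2.66, 2.66]. Speed limits (rad/s): [2.39, 2.39, 2.79, 3.14, 3.14, 3.14].

INTERFACE

Orientations are given as a unit quaternion [w, x, y, z].
In Python, from rig import robot gives the robot as it stands. The module is installed in compiled form; this text tells all that it offers.
- The arm moves only by the tool drive_tool, never from a script. Its argument "deltas" is a list of rows, each a list of 3 entries, a list of its own where there are three numbers: the shift along the tool's x, y, z in m, then the turn, a rotation vector about the tool's x, y, z in rad, then the closure in counts, from 0 (fully open) to 255 (shut). A call has exactly 5 rows; each row is the pose to reach, as a shift and turn from the pose commanded when the call began, along the tool's axes at that moment; what a row does not reach only later rows make up. A row lasts 1/12 s, in which the tool goes at most 41.7 mm and 7.16 degrees, less where a joint would pass 70% of its speed; a pose out of reach is approached as far as the arm can. A call with a gripper value outside its range is refused whole. The fingers move at their own pace and stop on an object; "grip_force" is the grip in N (left out, the last holds). Time passes only in rows, so rows that repeat a pose let the fingers close, or fill a call up. It gives the time, the measured TCP pose, the force and the opening at its end, in the units of the state.
- robot.observe(): the state, without advancing time (a new reading comes with each control period).
- robot.get_image(name): name is "scene" or "side" or "wrist"; returns (picture, depth): 480x640x3 uint8, red, green, blue; 480x640 float32, m along the optical axis (not along the pixel's ray), 0 where there is no reading.
- robot.camera_params(name): a dict with "vertical_fov" (degrees; the focal length in pixels is half the picture's height over the tangent of half this angle, whatever the lens; pixels are square), "cx", "cy" (the principal point, pixels), "rvec" (rotation vector, rad) and "tvec" (3), from world to camera coordinates, as OpenCV has them. Camera axes: x right, y down, z forward; pixel columns grow to the right and rows downward; lengths in m; the calibration is good to about 2 mm. A picture is of the moment at which its call begins: read the wrist's pose just before it. camera_params takes no time and is no camera call; for the wrist camera it gives the pose at the moment of the call.
- robot.job_done(): hands the job in, once; it reports no verdict.
The state is a dict: "time": time; "qpos": joint angles; "joint_vel": joint speeds; "tau": joint torques, N m; "ee_pos": TCP position; "eef_rot": TCP orientation; "force": force on the tool from outside, world axes, zero at the start; "ft_torque": the same for the moment, N m; "gripper_width": finger opening in m.
Only numpy, scipy, OpenCV 4.12 (cv2) and the standard library are available. Lean on these libraries where they do the work, as an engineer would, in place of code of your own. Each camera call takes 0.05 s, during which the arm holds its last target. There are 200 camera calls.

TASK

The stopper of the shorter of the two metal pots has seized in its neck with dried hardener, and a straight pull would only lift the whole pot with it. Take the stopper by its bar handle and work it out by twisting it back and forth while pulling gently upward, without jerking, so that the pot stays down in its cradle, then stand the stopper upright in the shallow steel tray.

Things in the scene. Friction and masses are not known exactly. Their poses are not given: they have to be found in the camera images.
- stopper_grip (a point): Middle of the seized steel stopper's bar handle (14 mm thick, 60 long, 38 tall), 52 mm above the stem's foot and 22 above the collar (50 mm wide, 6 thick). The 32 mm round stem is 24 mm deep in the neck, held by friction: 24-34 N to a straight pull, 0.4-0.55 N m to a turn; rising 4 mm per 0.7 rad swing takes only 10 N. No thread or turn limit. x across the handle, y along it, z up. 0.16 kg.
- pot_mouth (a point): Centre of the neck rim (72 mm wide, 92 mm above the bench) of the short aluminium pot: 92 mm wide, 80 tall, 1.7 kg, on a dark cradle bolted to the bench. Forked posts keep the pot from turning; only its weight holds it down. z up. The like pot beside it, 130 mm tall, its handle top 186 mm above the bench, is fixed and a bystander.
- pot_lift (a joint): How far the short pot is lifted from its cradle, in m: 0 is seated; it rises freely and sinks back by its weight. Above 0.02 it is out of its forks, a failure.
- tray: Shallow open steel tray, fixed on the bench, 150 mm (x) by 160 mm (y), 22 mm tall, walls 3 mm, floor 3 mm. Origin at the centre of its underside, z up.
There are look-alikes about, which are no part of the job. Leave any red look-alike of the part that bears stopper_grip alone.

How it is judged:
On the way:
1. the stopper is clear of the short pot's neck while the pot is in its cradle (z of stopper_grip in the frame of pot_mouth above 0.056 m and value of joint pot_lift below 0.02 m), for 0.1 s.
At the end, for the whole second after the job is handed in: The stopper stands upright (within 0.2 rad), handle up, at rest on the floor of the tray inside its walls, and the short pot sits in its cradle (within 4 mm of fully down) (x of stopper_grip in the frame of tray between -0.072 and 0.072 m and y of stopper_grip in the frame of tray between -0.077 and 0.077 m and z of stopper_grip in the frame of tray between 0.045 and 0.062 m and angle between stopper_grip's own z axis and vertical below 0.2 rad and linear speed of stopper below 0.02 m/s and value of joint pot_lift below 0.004 m); the robot touches nothing.
It fails at once if the short pot is lifted more than 20 mm, out of its cradle's forks (value of joint pot_lift above 0.02 m).
It fails at once if the stopper is jerked, faster than 0.25 m/s, while its stem is in the neck (linear speed of stopper above 0.25 m/s and z of stopper_grip in the frame of pot_mouth below 0.05 m and horizontal distance between stopper_grip and pot_mouth below 0.02 m).
It also fails if it takes over 53 s, if anything falls off the work surface, if the arm or the gripper's body presses on something with over 40 N, if the wrist force passes 120 N, or if a joint passes its speed limit or range.

## Working session

There is one attempt and no reset: what is moved stays moved. The work goes in short steps, Python scripts to look and compute and a tool call to move; the robot and the scene stay as the last step left them, time stands still between calls to the robot, and variables do not carry over. Pictures are saved under pics/ and viewed, about 8 in all and at most 12, crops included, and the job is handed in when it is done.

Besides the shell and the picture viewer there is one more tool, called after "Emit:" by a JSON object that holds its "name" and its "arguments". drive_tool: Moves the arm, as the interface text tells. Its arguments: {"type":"object","properties":{"deltas":{"type":"array"},"grip_force":{"type":"number"}},"required":["deltas"]}

```bash
mkdir -p pics; cat > h.py <<'E'
import numpy as np, cv2
from rig import robot
def cam(n):
    p=robot.camera_params(n); f=240/np.tan(np.radians(p["vertical_fov"])/2)
    R=cv2.Rodrigues(np.array(p["rvec"],float))[0]; return f,p["cx"],p["cy"],R,np.array(p["tvec"],float)
def world(n,depth,c=None):
    f,cx,cy,R,t=c or cam(n); v,u=np.mgrid[:480,:640]
    P=np.stack([(u-cx)/f*depth,(v-cy)/f*depth,depth],-1)
    return (P-t)@R
def grab(n,name):
    c=cam(n); im,d=robot.get_image(n); cv2.imwrite(f"pics/{name}.png",im[:,:,::-1]); np.savez(f"{name}.npz",im=im,d=d,P=world(n,d,c)); return im,d
E
python3 - <<'E'
from h import *
grab("scene","scene1"); grab("side","side1")
print(robot.observe())
E
```

```text
{'time': 0.1, 'qpos': array([-8.53954553e-02,  1.31107559e-01,  1.48917569e+00,  2.87929002e-06,
        1.52298812e+00, -8.54000146e-02]), 'joint_vel': array([-2.36072760e-03, -1.74938814e-03, -2.77802219e-03, -6.91303729e-04,
       -3.77310596e-05, -4.72154403e-04]), 'tau': array([ 1.52257860e-03, -5.70947063e+01, -5.01941299e+01, -1.80579236e-04,
        8.16394575e-03,  5.26326357e-05]), 'ee_pos': array([5.99450646e-01, 7.32455069e-05, 1.96833366e-01]), 'eef_rot': array([-6.42900924e-04,  7.07104970e-01,  7.07108095e-01, -5.39628398e-04]), 'force': array([-0.41055269,  0.15064197, -0.28076861]), 'ft_torque': array([0.0222118 , 0.01128396, 0.00618507]), 'gripper_width': 0.08521371758347251}
```

View pics/scene1.png

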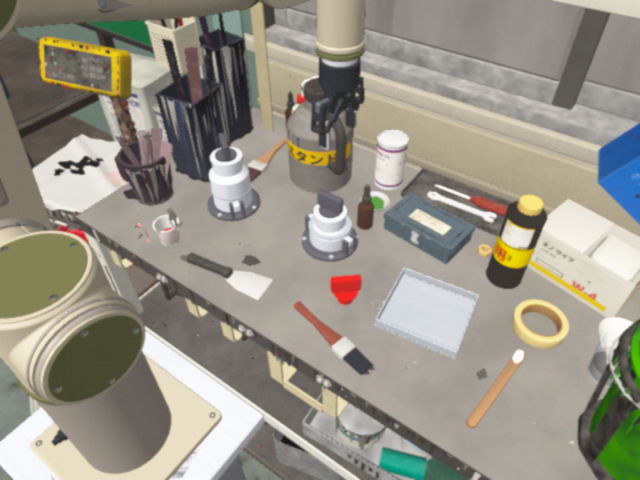

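View pics/side1.png

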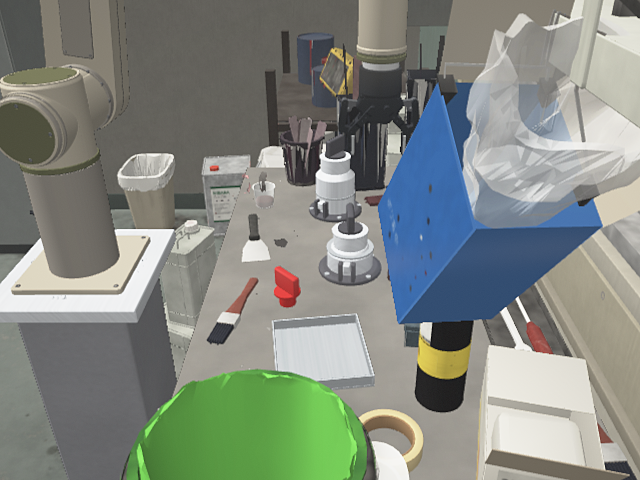

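Scene: short pot with dark handle at (330,205), body at (330,235). The tall pot is at (230,185), the red look-alike stopper at (346,288) and the tray at (428,312). Side view: short pot at (348,245), tall pot at (335,185). The stopper on the pot at (330,205) is the one meant because its pot is the lower of the two. I'll measure it and enlarge a crop.

```bash
python3 - <<'E'
from h import *
z=np.load("scene1.npz"); im,d,P=z["im"],z["d"],z["P"]
def rep(n,m):
    q=P[m]; print(n,len(q),"med",np.median(q,0).round(4),"lo",np.percentile(q,3,axis=0).round(4),"hi",np.percentile(q,97,axis=0).round(4))
H=np.zeros((480,640),bool);H[180:275,290:372]=1
dark=im.max(2)<110
z_=P[...,2]
m=H&(z_>0.108)&(z_<0.16)&(d>0); rep("above collar",m)
m2=m&dark; rep("dark",m2)
m2&=z_>np.percentile(P[m2][:,2],97)-0.004
r=cv2.minAreaRect((P[m2][:,:2]*1000).astype(np.float32)); rep("top",m2); print(r)
m3=H&(abs(z_-0.092)<0.003); rep("rim",m3); print(cv2.minEnclosingCircle((P[m3][:,:2]*1000).astype(np.float32)))
for zz in (0.098,0.1,0.102,0.104):
  m4=H&(abs(z_-zz)<0.001); rep("z%.3f"%zz,m4)
T=np.zeros((480,640),bool);T[262:360,370:485]=1
m5=T&(z_>0.014)&(z_<0.028); rep("traywall",m5); print(cv2.minAreaRect((P[m5][:,:2]*1000).astype(np.float32)))
B=np.zeros((480,640),bool);B[140:220,205:262]=1; rep("tall",B&(z_>0.12))
rep("red",(im[...,0]>180)&(im[...,1]<70)&H.__class__(H.shape,bool).__or__(True)&(np.hypot(P[...,0]-.5,P[...,1])<.3))
c=np.hstack([cv2.resize(im[150:280,280:390],None,fx=4,fy=4,interpolation=cv2.INTER_CUBIC),cv2.resize(np.load("side1.npz")["im"][195:325,305:395],None,fx=4,fy=4,interpolation=cv2.INTER_CUBIC)])
cv2.imwrite("pics/crop1.png",c[:,:,::-1])
E
```

```text
above collar 391 med [ 0.5445 -0.0248  0.1261] lo [ 0.5413 -0.0542  0.1092] hi [0.6396 0.0079 0.1375]
dark 241 med [ 0.5437 -0.025   0.1199] lo [ 0.5409 -0.055   0.1088] hi [0.6388 0.0074 0.1343]
top 25 med [ 0.5442 -0.0243  0.1326] lo [ 0.5419 -0.0483  0.1306] hi [0.5546 0.0012 0.137 ]
((547.2630615234375, -23.1202335357666), (53.14876174926758, 13.712491035461426), 84.9078140258789)
rim 252 med [ 0.5324 -0.0346  0.0923] lo [ 0.5153 -0.0562  0.0895] hi [0.6371 0.0135 0.0947]
((580.37353515625, -34.133365631103516), 70.91551971435547)
z0.098 83 med [ 0.5396 -0.0211  0.098 ] lo [ 0.5259 -0.0565  0.0972] hi [ 0.6395 -0.0008  0.0988]
z0.100 40 med [ 0.5388 -0.0241  0.0996] lo [ 0.5259 -0.0589  0.0991] hi [0.6424 0.0008 0.1009]
z0.102 16 med [ 0.5439 -0.0353  0.1022] lo [ 0.536  -0.0564  0.1013] hi [0.6389 0.0058 0.1028]
z0.104 27 med [ 0.544  -0.0199  0.1039] lo [ 0.5419 -0.0588  0.1032] hi [0.6417 0.0049 0.1049]
traywall 843 med [ 0.4771 -0.2906  0.0206] lo [ 0.4119 -0.3732  0.0145] hi [ 0.5745 -0.2056  0.0242]
((494.7000732421875, -288.50628662109375), (153.9300079345703, 160.11648559570312), 7.52506160736084)
tall 765 med [0.507  0.2307 0.1433] lo [0.4868 0.2122 0.1219] hi [0.5503 0.2742 0.1865]
red 633 med [ 0.4224 -0.1426  0.047 ] lo [ 0.408  -0.1605  0.0117] hi [ 0.4429 -0.1207  0.0695]
```

View pics/crop1.png

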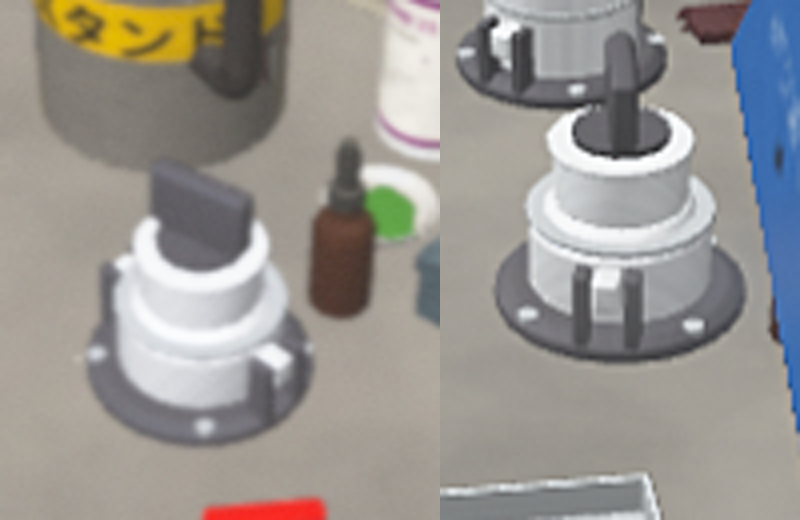

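The crop confirms it: the dark bar handle stands on the short pot, which is lower than its twin, and it isn't the red part. The handle centre is about (0.547,-0.024), running roughly along y. I'll move above it and look with the wrist camera.

Emit:
{"name": "drive_tool", "arguments": {"deltas": [[[-0.01,-0.02,0],[0,0,0],0],[[-0.024,-0.051,0],[0,0,0],0],[[-0.024,-0.051,0],[0,0,0],0],[[-0.024,-0.051,0],[0,0,0],0],[[-0.024,-0.051,0],[0,0,0],0]], "grip_force": 110}}

```text
time: 0.52
ee_pos: [0.5493, -0.024, 0.1979]
eef_rot: [0.0, 0.707, 0.707, 0.0]
force: [0.6, 0.1, 0.3]
gripper_width: 0.0858
```

```bash
python3 - <<'E'
from h import *
print(robot.observe()["ee_pos"])
im,d=grab("wrist","w1"); P=np.load("w1.npz")["P"]; z=P[...,2]
near=(np.hypot(P[...,0]-.549,P[...,1]+.024)<.06)&(d>0)
m=near&(abs(z-.136)<.004)
q=P[m]; print(len(q),q.mean(0),cv2.minAreaRect((q[:,:2]*1000).astype(np.float32)))
m=near&(abs(z-.092)<.003); print(m.sum(),cv2.minEnclosingCircle((P[m][:,:2]*1000).astype(np.float32)))
E
```

```text
[ 0.54927178 -0.02395955  0.19794141]
1748 [ 0.54940063 -0.01524236  0.13504532] ((549.276123046875, -16.70060157775879), (13.837864875793457, 59.40078353881836), 0.4163021445274353)
2928 ((549.3331909179688, -16.776697158813477), 35.83755874633789)
```

View pics/w1.png

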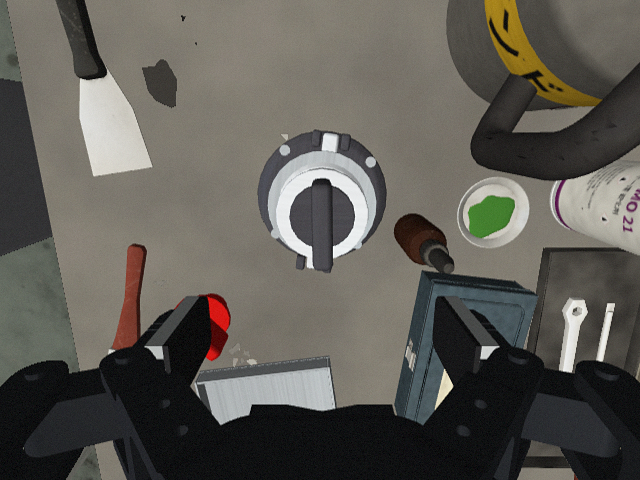

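The wrist view shows the handle at (322,225), centred on the neck, and its size matches. Its y (-0.017) differs from the scene camera's (-0.024), so I'll check against the side view.

```bash
python3 - <<'E'
from h import *
for n in("scene1","side1","w1"):
    z=np.load(n+".npz"); im,P,d=z["im"],z["P"],z["d"]
    near=(np.hypot(P[...,0]-.549,P[...,1]+.02)<.055)&(d>0)
    for a,b in((.112,.139),(.0885,.095),(.05,.08)):
        q=P[near&(P[...,2]>a)&(P[...,2]<b)]
        if len(q)>5: print(n,a,len(q),np.percentile(q,2,axis=0).round(4),np.percentile(q,98,axis=0).round(4),cv2.minEnclosingCircle((q[:,:2]*1000).astype(np.float32)))
    r=(im[...,0]>150)&(im[...,1]<60)&(im[...,2]<60)&(np.hypot(P[...,0]-.425,P[...,1]+.14)<.06)&(P[...,2]>.055); q=P[r]
    if len(q): print("red",len(q),q.mean(0),q.min(0),q.max(0))
E
```

```text
scene1 0.112 328 [ 0.5408 -0.048   0.1133] [0.5547 0.0082 0.1378] ((547.1548461914062, -19.146610260009766), 30.545936584472656)
scene1 0.0885 242 [ 0.5151 -0.0524  0.0891] [0.5763 0.0138 0.0947] ((548.3991088867188, -19.31529426574707), 36.13903045654297)
scene1 0.05 648 [ 0.5049 -0.0628  0.0514] [0.5849 0.0235 0.0788] ((548.5094604492188, -18.48990249633789), 48.723785400390625)
red 219 [ 0.42622787 -0.13983093  0.0643653 ] [ 0.4064175  -0.16084769  0.05540769] [ 0.44757094 -0.11702352  0.07180288]
side1 0.112 186 [ 0.5446 -0.0488  0.1127] [0.5579 0.0058 0.1384] ((552.7456665039062, -19.242773056030273), 30.967634201049805)
side1 0.0885 261 [ 0.5178 -0.053   0.0891] [0.5844 0.0093 0.0949] ((552.3862915039062, -17.887998580932617), 38.24517822265625)
side1 0.05 752 [ 0.5077 -0.0633  0.0516] [0.5944 0.0015 0.079 ] ((551.3642578125, -23.38720703125), 50.87736892700195)
red 10 [ 0.43309394 -0.14531453  0.06165316] [ 0.41035543 -0.16249437  0.05708824] [ 0.45299667 -0.12174426  0.06606185]
w1 0.112 1872 [ 0.5428 -0.0439  0.1227] [0.5562 0.013  0.1367] ((549.4124755859375, -16.796096801757812), 30.18715476989746)
w1 0.0885 2930 [ 0.516  -0.0474  0.0901] [0.5826 0.0168 0.0931] ((549.3331909179688, -16.776697158813477), 35.83755874633789)
w1 0.05 2617 [ 0.5044 -0.0453  0.0522] [0.5944 0.0288 0.0572] ((549.4344482421875, -16.732118606567383), 47.339630126953125)
red 91 [ 0.44683314 -0.1540585   0.06743618] [ 0.44137506 -0.16070875  0.06604845] [ 0.45190624 -0.14684187  0.06896619]
```

All views agree within about 2 mm at (0.549,-0.018). Next I'll descend to TCP z≈0.104 and grip.

Emit:
{"name": "drive_tool", "arguments": {"deltas": [[[0.006,0,0.02],[0,0,0],0],[[0.006,0,0.045],[0,0,0],0],[[0.006,0,0.07],[0,0,0],0],[[0.006,0,0.088],[0,0,0],0],[[0.006,0,0.094],[0,0,0],0]], "grip_force": 110}}

```text
time: 0.98
ee_pos: [0.5476, -0.0173, 0.1002]
eef_rot: [-0.002, 0.707, 0.707, -0.001]
force: [-0.6, 0.1, 0.1]
gripper_width: 0.0853
```

Emit:
{"name": "drive_tool", "arguments": {"deltas": [[[0,0,0],[0,0,0],120],[[0,0,0],[0,0,0],200],[[0,0,0],[0,0,0],255],[[0,0,0],[0,0,0],255],[[0,0,0],[0,0,0],255]]}}

```text
time: 1.4
ee_pos: [0.5501, -0.0181, 0.1053]
eef_rot: [0.001, 0.707, 0.707, 0.001]
force: [-0.3, -0.3, -0.6]
gripper_width: 0.0258
```

Emit:
{"name": "drive_tool", "arguments": {"deltas": [[[0,0,0],[0,0,0],255],[[0,0,0],[0,0,0],255],[[0,0,0],[0,0,0],255],[[0,0,0],[0,0,0],255],[[0,0,0],[0,0,0],255]]}}

```text
time: 1.82
ee_pos: [0.549, -0.018, 0.1038]
eef_rot: [0.0, 0.707, 0.707, -0.0]
force: [-0.3, 0.2, 1.0]
gripper_width: 0.0003
```

The gripper closed to zero, so it isn't holding the handle. I'll look before doing anything else.

```bash
python3 - <<'E'
from h import *
a,_=grab("scene","scene2"); b,_=grab("side","side2"); w,_=grab("wrist","w2")
o=robot.observe(); print(o["ee_pos"],o["gripper_width"],o["force"],o["qpos"])
c=np.hstack([cv2.resize(a[110:270,270:400],(390,480)),cv2.resize(b[140:300,290:410],(360,480))])
cv2.imwrite("pics/c2.png",c[:,:,::-1])
E
```

```text
[ 0.54896716 -0.01795544  0.10373458] -1.7068930169446253e-06 [ 0.14446958 -0.05750269  0.52879391] [-1.26072038e-01  5.84379774e-02  1.73930112e+00  3.42212443e-05
  1.34395255e+00 -1.26061242e-01]
```

View pics/c2.png

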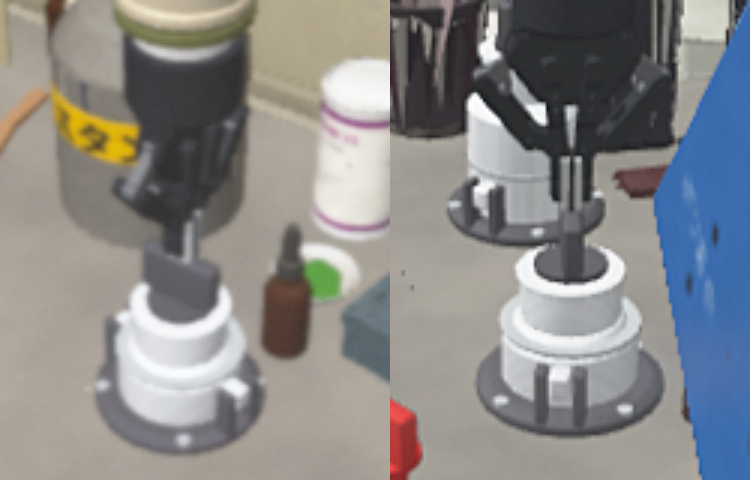

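The closed fingers miss the handle: they appear beyond it (farther in y) or higher. I'll locate the fingers in the same cameras.

```bash
python3 - <<'E'
from h import *
for n in("scene","side","wrist"):
    p=robot.camera_params(n); print(n,p)
for n,n0 in(("scene2","scene1"),("side2","side1")):
    z=np.load(n+".npz"); P,d=z["P"],z["d"]; d0=np.load(n0+".npz")["d"]
    nw=(d>0)&((d0-d)>.02)&(np.hypot(P[...,0]-.549,P[...,1]+.018)<.09)
    for a in np.arange(.09,.2,.01):
        q=P[nw&(P[...,2]>a)&(P[...,2]<a+.01)]
        if len(q)>3: print(n,a.round(3),len(q),np.percentile(q,[5,50,95],axis=0)[:,:2].round(3).tolist())
E
```

```text
scene {'vertical_fov': 51.54222773893576, 'cx': 324.1897411346134, 'cy': 235.64402249252333, 'rvec': array([ 2.12590321, -1.1038098 ,  0.46132969]), 'tvec': array([-0.31888845,  0.31983603,  0.81063689])}
side {'vertical_fov': 43.89889939209463, 'cx': 320.2643109144926, 'cy': 235.96050395680192, 'rvec': array([ 2.07801359,  0.00922273, -0.02453367]), 'tvec': array([-0.49102278,  0.06059577,  1.24324251])}
wrist {'vertical_fov': 65.365701967085, 'cx': 321.4460758478256, 'cy': 237.83466099379945, 'rvec': array([-2.87103050e+00, -2.22494580e-04,  2.04254634e-04]), 'tvec': array([-0.54881384, -0.02737875,  0.28264889])}
scene2 0.14 15 [[0.537, -0.031], [0.548, -0.029], [0.553, -0.025]]
scene2 0.15 52 [[0.535, -0.031], [0.539, -0.026], [0.561, -0.013]]
scene2 0.16 48 [[0.535, -0.031], [0.541, -0.026], [0.56, -0.014]]
scene2 0.17 23 [[0.537, -0.031], [0.544, -0.03], [0.556, -0.026]]
scene2 0.18 83 [[0.517, -0.033], [0.542, -0.03], [0.572, -0.012]]
scene2 0.19 85 [[0.513, -0.032], [0.537, -0.031], [0.582, -0.012]]
scene2 0.2 135 [[0.502, -0.037], [0.536, -0.031], [0.589, -0.012]]
side2 0.14 29 [[0.54, -0.031], [0.552, -0.027], [0.562, -0.023]]
side2 0.15 72 [[0.537, -0.031], [0.549, -0.026], [0.564, -0.021]]
side2 0.16 73 [[0.537, -0.031], [0.55, -0.027], [0.563, -0.019]]
side2 0.17 70 [[0.539, -0.031], [0.551, -0.026], [0.563, -0.014]]
side2 0.18 139 [[0.523, -0.032], [0.548, -0.028], [0.578, -0.022]]
side2 0.19 217 [[0.516, -0.033], [0.554, -0.028], [0.585, -0.008]]
side2 0.2 179 [[0.507, -0.036], [0.555, -0.03], [0.594, -0.009]]
```

View pics/w2.png

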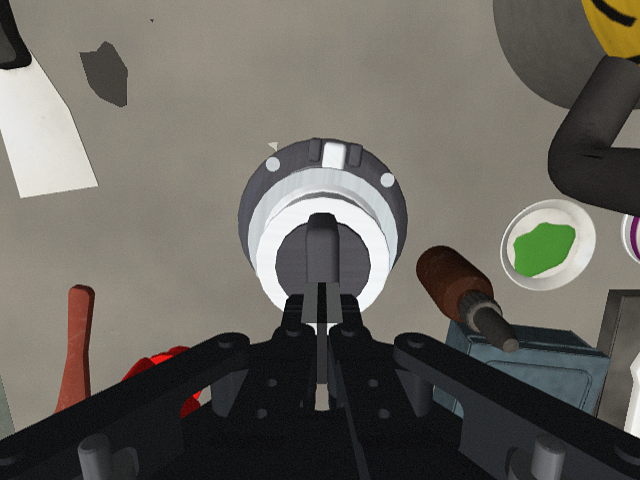

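The fingertips appear at z≈0.14, just on top of the handle, though the reported TCP is 0.104. I'll check how far the visible tips really are from the reported TCP, using the open-finger picture too.

```bash
python3 - <<'E'
from h import *
for n,c in(("scene1",(.6,0)),("side1",(.6,0)),):
    z=np.load(n+".npz"); P,d=z["P"],z["d"]
    nw=(d>0)&(abs(P[...,0]-c[0])<.07)&(abs(P[...,1]-c[1])<.03)
    for a in np.arange(.14,.3,.01):
        q=P[nw&(P[...,2]>a)&(P[...,2]<a+.01)]
        if len(q)>3: print(n,a.round(3),len(q),np.percentile(q,[5,50,95],axis=0)[:,:2].round(3).tolist())
z=np.load("w2.npz");P,d=z["P"],z["d"]
for r in(225,245,265,285,295,300,305,310,315,320,330,340,360,380): print(r,[P[r,c].round(3).tolist() for c in (300,313,322,331,345)])
near=(np.hypot(P[...,0]-.549,P[...,1]+.018)<.05)
q=P[near&(P[...,2]>.085)&(P[...,2]<.1)];print(np.median(q[:,2]))
E
```

```text
scene1 0.14 25 [[0.652, 0.02], [0.655, 0.023], [0.664, 0.029]]
scene1 0.15 24 [[0.651, 0.019], [0.655, 0.023], [0.662, 0.029]]
scene1 0.16 29 [[0.65, 0.02], [0.654, 0.023], [0.663, 0.029]]
scene1 0.17 28 [[0.651, 0.02], [0.656, 0.023], [0.666, 0.029]]
scene1 0.18 29 [[0.651, 0.02], [0.656, 0.022], [0.667, 0.029]]
scene1 0.19 33 [[0.65, 0.021], [0.657, 0.024], [0.668, 0.029]]
scene1 0.2 31 [[0.654, 0.022], [0.659, 0.026], [0.667, 0.029]]
scene1 0.21 7 [[0.653, 0.027], [0.662, 0.029], [0.67, 0.03]]
scene1 0.24 39 [[0.55, -0.012], [0.642, -0.004], [0.645, 0.007]]
scene1 0.25 96 [[0.544, -0.013], [0.557, -0.006], [0.646, 0.007]]
scene1 0.26 99 [[0.543, -0.013], [0.558, -0.006], [0.647, 0.007]]
scene1 0.27 101 [[0.544, -0.012], [0.557, -0.006], [0.646, 0.008]]
scene1 0.28 76 [[0.544, -0.014], [0.643, -0.008], [0.652, 0.006]]
scene1 0.29 112 [[0.534, -0.014], [0.56, -0.012], [0.666, 0.005]]
side1 0.24 18 [[0.552, -0.012], [0.6, -0.007], [0.646, 0.011]]
side1 0.25 55 [[0.547, -0.013], [0.557, -0.009], [0.649, -0.002]]
side1 0.26 70 [[0.546, -0.013], [0.557, -0.009], [0.653, -0.002]]
side1 0
[... 1240 characters left out ...]
008, 0.168], [0.552, -0.007, 0.17], [0.557, -0.012, 0.161]]
320 [[0.542, -0.011, 0.166], [0.546, -0.007, 0.173], [0.549, -0.007, 0.173], [0.552, -0.007, 0.173], [0.557, -0.011, 0.165]]
330 [[0.543, -0.005, 0.184], [0.546, -0.006, 0.181], [0.549, -0.01, 0.174], [0.552, -0.006, 0.181], [0.556, -0.005, 0.184]]
340 [[0.543, -0.006, 0.187], [0.546, -0.006, 0.187], [0.549, -0.014, 0.174], [0.552, -0.007, 0.186], [0.555, -0.006, 0.186]]
360 [[0.544, -0.001, 0.204], [0.546, -0.013, 0.185], [0.549, -0.02, 0.175], [0.552, -0.013, 0.185], [0.554, -0.001, 0.203]]
380 [[0.544, -0.001, 0.211], [0.546, -0.02, 0.185], [0.549, -0.029, 0.173], [0.552, -0.02, 0.186], [0.554, -0.001, 0.211]]
0.09230327439438371
```

In both the open and closed pictures the fingertips sit about 35 mm above where the stated TCP puts them. The cameras agree with the known pot heights, so I trust the images. Before going lower I'll check where the gripper body begins.

```bash
python3 - <<'E'
from h import *
for n in("scene2","side2"):
    z=np.load(n+".npz"); P,d=z["P"],z["d"]
    nw=(d>0)&(abs(P[...,0]-.549)<.09)&(abs(P[...,1]+.018)<.07)
    for a in np.arange(.136,.32,.008):
        q=P[nw&(P[...,2]>a)&(P[...,2]<a+.008)]
        if len(q)>3: print(n,a.round(3),len(q),np.percentile(q,[3,97],axis=0)[:,:2].round(3).tolist())
z=np.load("side2.npz");P=z["P"]
for x in range(290,320): pass
im=z["im"]; d0=np.load("side1.npz")["d"]; m=(d0-z["d"]>.02)&(abs(P[...,0]-.549)<.02)&(abs(P[...,1]+.02)<.02); print(np.percentile(P[m][:,2],[0,1,3]))
E
```

```text
scene2 0.136 46 [[0.541, -0.045], [0.554, 0.006]]
scene2 0.144 37 [[0.535, -0.031], [0.553, -0.014]]
scene2 0.152 42 [[0.534, -0.031], [0.562, -0.013]]
scene2 0.16 41 [[0.534, -0.031], [0.561, -0.013]]
scene2 0.168 26 [[0.536, -0.031], [0.558, -0.024]]
scene2 0.176 24 [[0.531, -0.033], [0.559, -0.021]]
scene2 0.184 89 [[0.516, -0.033], [0.577, -0.011]]
scene2 0.192 60 [[0.51, -0.032], [0.587, -0.012]]
scene2 0.2 104 [[0.503, -0.037], [0.593, -0.011]]
scene2 0.208 98 [[0.497, -0.037], [0.597, -0.015]]
scene2 0.216 118 [[0.49, -0.037], [0.603, -0.017]]
scene2 0.224 165 [[0.487, -0.038], [0.605, -0.009]]
scene2 0.232 126 [[0.491, -0.039], [0.567, -0.016]]
scene2 0.24 125 [[0.505, -0.04], [0.562, -0.013]]
scene2 0.248 69 [[0.508, -0.031], [0.538, -0.013]]
scene2 0.256 41 [[0.511, -0.031], [0.522, -0.01]]
scene2 0.264 101 [[0.511, -0.056], [0.548, -0.004]]
scene2 0.272 142 [[0.511, -0.057], [0.559, 0.001]]
scene2 0.28 155 [[0.511, -0.057], [0.557, 0.003]]
scene2 0.288 147 [[0.511, -0.057], [0.558, 0.002]]
scene2 0.296 154 [[0.511, -0.057], [0.556, 0.001]]
scene2 0.304 253 [[0.511, -0.057]
[... 555 characters left out ...]
, -0.008]]
side2 0.216 182 [[0.495, -0.036], [0.606, -0.022]]
side2 0.224 278 [[0.492, -0.036], [0.61, -0.016]]
side2 0.232 244 [[0.496, -0.039], [0.603, -0.014]]
side2 0.24 216 [[0.51, -0.039], [0.591, -0.022]]
side2 0.248 195 [[0.511, -0.032], [0.589, -0.02]]
side2 0.256 74 [[0.515, -0.032], [0.587, -0.022]]
side2 0.264 113 [[0.515, -0.057], [0.586, -0.026]]
side2 0.272 172 [[0.517, -0.057], [0.585, -0.028]]
side2 0.28 172 [[0.517, -0.056], [0.584, -0.029]]
side2 0.288 187 [[0.517, -0.057], [0.584, -0.029]]
side2 0.296 168 [[0.517, -0.057], [0.584, -0.03]]
side2 0.304 237 [[0.517, -0.056], [0.584, -0.011]]
side2 0.312 180 [[0.52, -0.053], [0.582, -0.024]]
[0.14539283 0.14738302 0.15005135]
```

Emit:
{"name": "drive_tool", "arguments": {"deltas": [[[0,0,-0.01],[0,0,0],120],[[0,0,-0.02],[0,0,0],0],[[0,0,-0.02],[0,0,0],0],[[0,0,-0.02],[0,0,0],0],[[0,0,-0.02],[0,0,0],0]]}}

```text
time: 2.38
ee_pos: [0.5493, -0.018, 0.1243]
eef_rot: [0.0, 0.707, 0.707, 0.0]
force: [0.8, 0.1, 0.5]
gripper_width: 0.0604
```

The body starts about 0.12 m above the tips, so there's plenty of room. The tips are about 39 mm above the reported TCP, so I'll aim for a reported z of about 0.067.

Emit:
{"name": "drive_tool", "arguments": {"deltas": [[[0,0,0],[0,0,0],0],[[0,0,0.015],[0,0,0],0],[[0,0,0.035],[0,0,0],0],[[0,0,0.05],[0,0,0],0],[[0,0,0.057],[0,0,0],0]]}}

```text
time: 2.8
ee_pos: [0.547, -0.0177, 0.0638]
eef_rot: [-0.002, 0.707, 0.707, -0.001]
force: [-0.5, -0.6, 0.3]
gripper_width: 0.0855
```

Emit:
{"name": "drive_tool", "arguments": {"deltas": [[[0,0,0],[0,0,0],0],[[0,0,0],[0,0,0],150],[[0,0,0],[0,0,0],255],[[0,0,0],[0,0,0],255],[[0,0,0],[0,0,0],255]], "grip_force": 110}}

```text
time: 3.22
ee_pos: [0.5499, -0.0181, 0.068]
eef_rot: [0.001, 0.707, 0.707, 0.001]
force: [-0.0, -0.7, 0.0]
gripper_width: 0.0385
```

Emit:
{"name": "drive_tool", "arguments": {"deltas": [[[0,0,0],[0,0,0],255],[[0,0,0],[0,0,0],255],[[0,0,0],[0,0,0],255],[[0,0,0],[0,0,0],255],[[0,0,0],[0,0,0],255]]}}

```text
time: 3.63
ee_pos: [0.5495, -0.0181, 0.0676]
eef_rot: [0.0, 0.707, 0.707, 0.0]
force: [-3.3, -0.9, 6.1]
gripper_width: 0.0127
```

Gripped at 12.7 mm. First twist: 0.5 rad with a 2.5 mm rise.

Emit:
{"name": "drive_tool", "arguments": {"deltas": [[[0,0,-0.0004],[0,0,0.1],255],[[0,0,-0.0009],[0,0,0.2],255],[[0,0,-0.0014],[0,0,0.3],255],[[0,0,-0.0019],[0,0,0.4],255],[[0,0,-0.0025],[0,0,0.5],255]]}}

```text
time: 4.05
ee_pos: [0.548, -0.0179, 0.068]
eef_rot: [-0.001, 0.861, 0.508, -0.001]
force: [0.9, -0.1, -8.6]
gripper_width: 0.0127
```

Emit:
{"name": "drive_tool", "arguments": {"deltas": [[[0,0,-0.0004],[0,0,-0.1],255],[[0,0,-0.0009],[0,0,-0.2],255],[[0,0,-0.0014],[0,0,-0.3],255],[[0,0,-0.0019],[0,0,-0.4],255],[[0,0,-0.0025],[0,0,-0.5],255]]}}

```text
time: 4.47
ee_pos: [0.5479, -0.0175, 0.0697]
eef_rot: [-0.001, 0.706, 0.709, -0.0]
force: [3.9, 1.2, -12.2]
gripper_width: 0.0125
```

```bash
python3 - <<'E'
from h import *
o=robot.observe(); print({k:np.round(o[k],3) for k in("time","ee_pos","force","ft_torque","gripper_width")})
for n in("scene","side"):
    im,d=grab(n,n+"3"); z=np.load(n+"1.npz")
c=np.hstack([cv2.resize(np.load("scene3.npz")["im"][110:270,270:400],(390,480)),cv2.resize(np.load("side3.npz")["im"][140:300,290:410],(360,480))])
cv2.imwrite("pics/c3.png",c[:,:,::-1])
for n in("scene","side"):
  for k in"13":
    P=np.load(n+k+".npz")["P"]; near=np.hypot(P[...,0]-.549,P[...,1]+.018)<.045
    q=P[near&(P[...,2]>.086)&(P[...,2]<.0955)&(np.hypot(P[...,0]-.549,P[...,1]+.018)>.026)]; print(n,k,len(q),np.median(q[:,2]))
E
```

```text
{'time': np.float64(4.467), 'ee_pos': array([ 0.548, -0.018,  0.07 ]), 'force': array([  3.891,   1.17 , -12.163]), 'ft_torque': array([ 0.18 , -0.963, -0.299]), 'gripper_width': np.float64(0.012)}
scene 1 217 0.09212301352792714
scene 3 223 0.09215552468225574
side 1 249 0.0927564345651968
side 3 243 0.09255353532269155
```

View pics/c3.png

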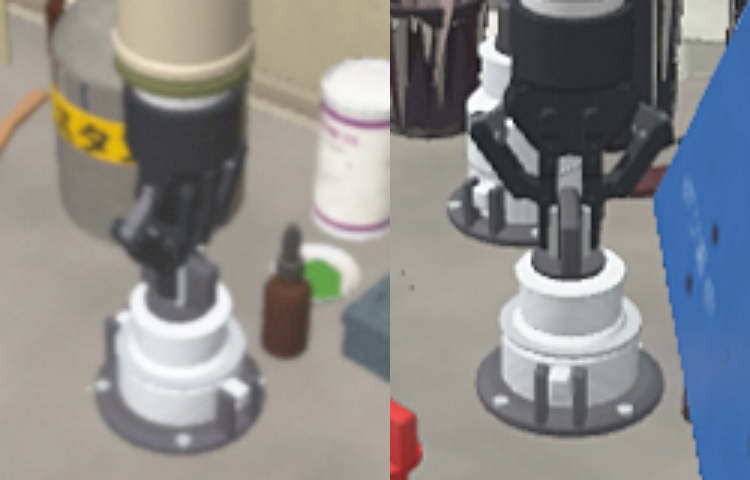

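The fingers straddle the bar properly, the rim is still at 0.092 so the pot is seated, and the pull is about 12 N. I'll carry on, alternating.

Emit:
{"name": "drive_tool", "arguments": {"deltas": [[[0,0,-0.0003],[0,0,0.1],255],[[0,0,-0.0008],[0,0,0.2],255],[[0,0,-0.0013],[0,0,0.3],255],[[0,0,-0.0018],[0,0,0.4],255],[[0,0,-0.0023],[0,0,0.5],255]]}}

```text
time: 4.98
ee_pos: [0.5474, -0.018, 0.0722]
eef_rot: [-0.001, 0.862, 0.506, -0.002]
force: [1.6, 0.3, -11.9]
gripper_width: 0.0126
```

Emit:
{"name": "drive_tool", "arguments": {"deltas": [[[0,0,-0.0003],[0,0,-0.1],255],[[0,0,-0.0008],[0,0,-0.2],255],[[0,0,-0.0013],[0,0,-0.3],255],[[0,0,-0.0018],[0,0,-0.4],255],[[0,0,-0.0023],[0,0,-0.5],255]]}}

```text
time: 5.4
ee_pos: [0.5479, -0.0176, 0.0746]
eef_rot: [-0.001, 0.707, 0.707, -0.001]
force: [4.6, 1.2, -13.1]
gripper_width: 0.0127
```

Emit:
{"name": "drive_tool", "arguments": {"deltas": [[[0,0,-0.0003],[0,0,0.1],255],[[0,0,-0.0008],[0,0,0.2],255],[[0,0,-0.0013],[0,0,0.3],255],[[0,0,-0.0018],[0,0,0.4],255],[[0,0,-0.0023],[0,0,0.5],255]]}}

```text
time: 5.82
ee_pos: [0.5475, -0.0179, 0.0769]
eef_rot: [-0.001, 0.862, 0.506, -0.001]
force: [1.4, 0.8, -12.2]
gripper_width: 0.0129
```

Emit:
{"name": "drive_tool", "arguments": {"deltas": [[[0,0,-0.0003],[0,0,-0.1],255],[[0,0,-0.0008],[0,0,-0.2],255],[[0,0,-0.0013],[0,0,-0.3],255],[[0,0,-0.0018],[0,0,-0.4],255],[[0,0,-0.0023],[0,0,-0.5],255]]}}

```text
time: 6.23
ee_pos: [0.548, -0.0176, 0.0793]
eef_rot: [-0.001, 0.707, 0.707, -0.0]
force: [4.1, 0.9, -12.6]
gripper_width: 0.0124
```

Emit:
{"name": "drive_tool", "arguments": {"deltas": [[[0,0,-0.0003],[0,0,0.1],255],[[0,0,-0.0008],[0,0,0.2],255],[[0,0,-0.0013],[0,0,0.3],255],[[0,0,-0.0018],[0,0,0.4],255],[[0,0,-0.0023],[0,0,0.5],255]]}}

```text
time: 6.65
ee_pos: [0.5476, -0.018, 0.0816]
eef_rot: [-0.001, 0.862, 0.506, -0.001]
force: [2.8, -1.1, -10.4]
gripper_width: 0.0127
```

Emit:
{"name": "drive_tool", "arguments": {"deltas": [[[0,0,-0.0003],[0,0,-0.1],255],[[0,0,-0.0008],[0,0,-0.2],255],[[0,0,-0.0013],[0,0,-0.3],255],[[0,0,-0.0018],[0,0,-0.4],255],[[0,0,-0.0023],[0,0,-0.5],255]]}}

```text
time: 7.07
ee_pos: [0.5481, -0.0175, 0.084]
eef_rot: [-0.001, 0.707, 0.707, -0.0]
force: [4.6, 1.2, -13.3]
gripper_width: 0.0129
```

Emit:
{"name": "drive_tool", "arguments": {"deltas": [[[0,0,-0.0003],[0,0,0.1],255],[[0,0,-0.0008],[0,0,0.2],255],[[0,0,-0.0013],[0,0,0.3],255],[[0,0,-0.0018],[0,0,0.4],255],[[0,0,-0.0023],[0,0,0.5],255]]}}

```text
time: 7.48
ee_pos: [0.5478, -0.0181, 0.0864]
eef_rot: [-0.001, 0.862, 0.506, -0.001]
force: [1.8, -1.1, -9.4]
gripper_width: 0.0126
```

Emit:
{"name": "drive_tool", "arguments": {"deltas": [[[0,0,-0.0003],[0,0,-0.1],255],[[0,0,-0.0008],[0,0,-0.2],255],[[0,0,-0.0013],[0,0,-0.3],255],[[0,0,-0.0018],[0,0,-0.4],255],[[0,0,-0.0023],[0,0,-0.5],255]]}}

```text
time: 7.9
ee_pos: [0.5489, -0.018, 0.0903]
eef_rot: [-0.0, 0.707, 0.707, -0.0]
force: [-1.3, -1.2, -2.4]
gripper_width: 0.0127
```

```bash
python3 - <<'E'
from h import *
for n in("scene","side"):
    grab(n,n+"4"); P=np.load(n+"4.npz")["P"]; r=np.hypot(P[...,0]-.549,P[...,1]+.018)
    q=P[(r<.045)&(P[...,2]>.084)&(P[...,2]<.099)&(r>.027)]; print(n,len(q),np.median(q[:,2]))
c=np.hstack([cv2.resize(np.load("scene4.npz")["im"][110:270,270:400],(390,480)),cv2.resize(np.load("side4.npz")["im"][140:300,290:410],(360,480))])
cv2.imwrite("pics/c4.png",c[:,:,::-1])
E
```

```text
scene 237 0.09178296638645603
side 284 0.09237268456317257
```

View pics/c4.png

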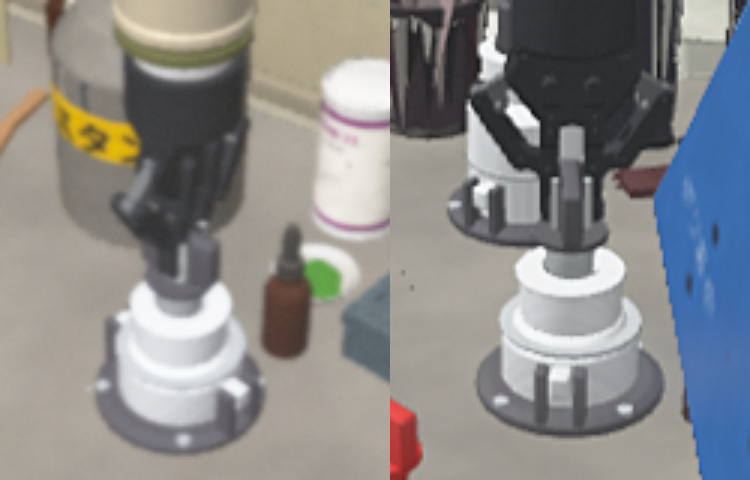

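The pull has fallen to about 2 N, which is roughly the stopper's weight. The stem shows above the rim and the pot is seated. I'll lift gently at about 0.06–0.1 m/s with a small turn.

Emit:
{"name": "drive_tool", "arguments": {"deltas": [[[0,0,-0.001],[0,0,0.05],255],[[0,0,-0.003],[0,0,0.1],255],[[0,0,-0.007],[0,0,0.15],255],[[0,0,-0.012],[0,0,0.15],255],[[0,0,-0.018],[0,0,0.15],255]]}}

```text
time: 8.42
ee_pos: [0.5487, -0.018, 0.1082]
eef_rot: [-0.0, 0.759, 0.651, -0.0]
force: [0.3, -0.1, -1.4]
gripper_width: 0.013
```

Emit:
{"name": "drive_tool", "arguments": {"deltas": [[[0,0,-0.01],[0,0,0],255],[[0,0,-0.02],[0,0,0],255],[[0,0,-0.03],[0,0,-0.05],255],[[0,0,-0.04],[0,0,-0.1],255],[[0,0,-0.05],[0,0,-0.15],255]]}}

```text
time: 8.83
ee_pos: [0.5494, -0.018, 0.1599]
eef_rot: [0.0, 0.706, 0.708, 0.0]
force: [-0.2, 0.4, -2.0]
gripper_width: 0.0127
```

```bash
python3 - <<'E'
from h import *
o=robot.observe(); print({k:np.round(o[k],4) for k in("time","ee_pos","eef_rot","force","gripper_width")})
for n in("scene","side"):
    im,d=grab(n,n+"5"); P=np.load(n+"5.npz")["P"]; r=np.hypot(P[...,0]-.549,P[...,1]+.018)
    q=P[(r<.045)&(P[...,2]>.084)&(P[...,2]<.099)&(r>.02)]; print(n,"rim",len(q),np.median(q[:,2]))
    for a in np.arange(.105,.22,.008):
        q=P[(r<.06)&(P[...,2]>a)&(P[...,2]<a+.008)]
        if len(q)>3: print(a.round(3),len(q),np.percentile(q,[3,97],axis=0)[:,:2].round(3).tolist(), q[:,2].min().round(4))
P=np.load("w1.npz")["P"]; im=np.load("w1.npz")["im"]
z=np.load("side1.npz"); P=z["P"]; m=(P[...,2]>.014)&(P[...,2]<.03)&(P[...,0]>.39)&(P[...,0]<.6)&(P[...,1]<-.18)&(P[...,1]>-.4); print(cv2.minAreaRect((P[m][:,:2]*1000).astype(np.float32)))
c=np.hstack([cv2.resize(np.load("scene5.npz")["im"][110:270,270:400],(390,480)),cv2.resize(np.load("side5.npz")["im"][140:300,290:410],(360,480))])
cv2.imwrite("pics/c5.png",c[:,:,::-1])
E
```

```text
{'time': np.float64(8.8333), 'ee_pos': array([ 0.5494, -0.018 ,  0.1599]), 'eef_rot': array([5.000e-04, 7.063e-01, 7.079e-01, 4.000e-04]), 'force': array([-0.2464,  0.3688, -2.0168]), 'gripper_width': np.float64(0.0127)}
scene rim 456 0.09222446447146186
0.161 41 [[0.533, -0.034], [0.558, -0.009]] 0.1611
0.169 45 [[0.534, -0.034], [0.552, -0.011]] 0.169
0.177 5 [[0.529, -0.031], [0.54, -0.02]] 0.1776
0.185 150 [[0.526, -0.042], [0.546, 0.003]] 0.1852
0.193 66 [[0.533, -0.048], [0.555, 0.01]] 0.1931
0.201 89 [[0.53, -0.048], [0.552, 0.008]] 0.2012
0.209 84 [[0.529, -0.048], [0.552, 0.007]] 0.2091
0.217 75 [[0.529, -0.048], [0.553, -0.015]] 0.2171
side rim 450 0.09279195118561823
0.161 35 [[0.539, -0.034], [0.565, -0.021]] 0.1644
0.169 66 [[0.537, -0.035], [0.567, -0.02]] 0.1695
0.177 49 [[0.538, -0.034], [0.566, -0.02]] 0.177
0.185 73 [[0.528, -0.043], [0.574, -0.012]] 0.187
0.193 122 [[0.531, -0.047], [0.574, -0.006]] 0.193
0.201 76 [[0.535, -0.047], [0.57, -0.023]] 0.201
0.209 82 [[0.533, -0.048], [0.571, -0.022]] 0.2091
0.217 87 [[0.534, -0.048], [0.572, -0.023]] 0.2171
((495.5887145996094, -286.690673828125), (150.03150939941406, 166.33001708984375), 7.514298915863037)
```

View pics/c5.png

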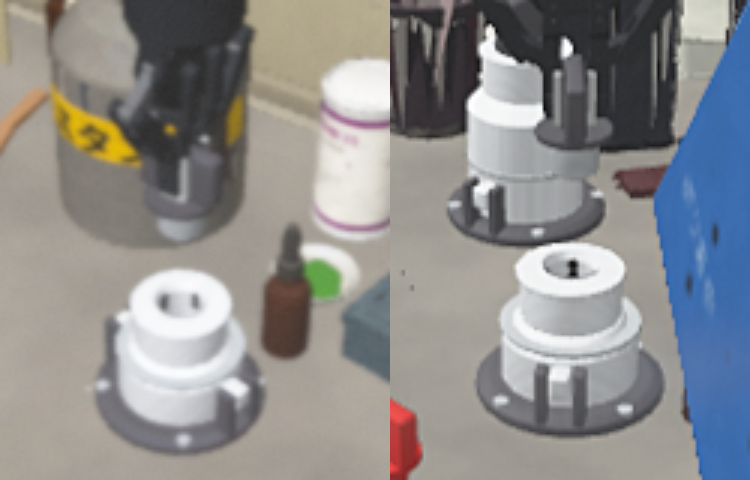

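The stopper is clear of the neck and held firmly, and the pot is seated with its rim at 0.092. The stem's foot is at about the reported TCP z. Before carrying it over, a quick check for tall obstacles along the way.

```bash
python3 - <<'E'
from h import *
for n in("scene1","side1"):
    P=np.load(n+".npz")["P"]; d=np.load(n+".npz")["d"]
    m=(d>0)&(P[...,2]>.06)&(P[...,2]<.5)&(P[...,0]>.38)&(P[...,0]<.64)&(P[...,1]<-.07)&(P[...,1]>-.42)
    q=P[m]; H={}
    for p in q: k=tuple((p[:2]//.04*.04).round(2)); H.setdefault(k,[]).append(p[2])
    print(n,{tuple(map(float,k)):(len(v),round(float(max(v)),3)) for k,v in sorted(H.items()) if len(v)>4})
E
```

```text
scene1 {(0.4, -0.16): (168, 0.072), (0.4, -0.12): (14, 0.07), (0.44, -0.2): (10, 0.068), (0.44, -0.16): (34, 0.071), (0.6, -0.4): (344, 0.181)}
side1 {(0.4, -0.16): (129, 0.071), (0.4, -0.12): (8, 0.07), (0.44, -0.2): (12, 0.069), (0.44, -0.16): (59, 0.071), (0.6, -0.4): (9, 0.139)}
```

The route is clear; the black bottle at (0.6,-0.4) stays well away. Carrying it over the tray.

Emit:
{"name": "drive_tool", "arguments": {"deltas": [[[-0.015,-0.003,0],[0,0,0],255],[[-0.043,-0.009,0],[0,0,0],255],[[-0.073,-0.015,0],[0,0,0],255],[[-0.103,-0.021,0],[0,0,0],255],[[-0.133,-0.027,0],[0,0,0],255]]}}

```text
time: 9.35
ee_pos: [0.5215, -0.152, 0.1581]
eef_rot: [-0.0, 0.708, 0.707, -0.0]
force: [-0.3, 0.8, -1.9]
gripper_width: 0.0125
```

Emit:
{"name": "drive_tool", "arguments": {"deltas": [[[-0.03,-0.006,0],[0,0,0],255],[[-0.06,-0.012,0],[0,0,0],255],[[-0.09,-0.018,0],[0,0,0],255],[[-0.12,-0.024,0],[0,0,0],255],[[-0.137,-0.027,0],[0,0,0],255]]}}

```text
time: 9.77
ee_pos: [0.4939, -0.291, 0.1581]
eef_rot: [0.0, 0.708, 0.706, -0.0]
force: [-0.8, -0.6, -2.6]
gripper_width: 0.0127
```

Emit:
{"name": "drive_tool", "arguments": {"deltas": [[[0,0,0.01],[0,0,0],255],[[0,0,0.03],[0,0,0],255],[[0,0,0.055],[0,0,0],255],[[0,0,0.08],[0,0,0],255],[[0,0,0.1],[0,0,0],255]]}}

```text
time: 10.18
ee_pos: [0.4942, -0.2869, 0.0558]
eef_rot: [-0.001, 0.708, 0.706, -0.0]
force: [0.0, 0.8, -2.5]
gripper_width: 0.0126
```

Emit:
{"name": "drive_tool", "arguments": {"deltas": [[[0,0,0.015],[0,0,0],255],[[0,0,0.03],[0,0,0],255],[[0,0,0.04],[0,0,0],255],[[0,0,0.045],[0,0,0],255],[[0,0,0.045],[0,0,0],255]]}}

```text
time: 10.6
ee_pos: [0.4942, -0.287, 0.0117]
eef_rot: [-0.001, 0.707, 0.707, -0.0]
force: [-0.7, -0.5, -2.1]
gripper_width: 0.0128
```

```bash
python3 - <<'E'
from h import *
o=robot.observe(); print({k:np.round(o[k],4) for k in("time","ee_pos","eef_rot","force","gripper_width")})
im,d=grab("scene","scene6"); b,_=grab("side","side6")
for n in("scene6","side6"):
    P=np.load(n+".npz")["P"]; r=np.hypot(P[...,0]-o["ee_pos"][0],P[...,1]-o["ee_pos"][1])
    for a in np.arange(.0,.06,.005):
        q=P[(r<.03)&(P[...,2]>a)&(P[...,2]<a+.005)]
        if len(q)>3: print(n,a.round(3),len(q),np.percentile(q,[3,97],axis=0)[:,:2].round(3).tolist())
c=np.hstack([cv2.resize(im[190:370,360:500],(373,480)),cv2.resize(b[240:400,250:390],(420,480))])
cv2.imwrite("pics/c6.png",c[:,:,::-1])
E
```

```text
{'time': np.float64(10.6), 'ee_pos': array([ 0.4942, -0.287 ,  0.0117]), 'eef_rot': array([-1.200e-03,  7.072e-01,  7.070e-01, -2.000e-04]), 'force': array([-0.698 , -0.469 , -2.0827]), 'gripper_width': np.float64(0.0128)}
scene6 0.0 297 [[0.467, -0.313], [0.51, -0.26]]
scene6 0.005 59 [[0.468, -0.315], [0.509, -0.262]]
scene6 0.01 5 [[0.482, -0.302], [0.49, -0.279]]
scene6 0.015 22 [[0.478, -0.301], [0.488, -0.277]]
scene6 0.02 21 [[0.478, -0.302], [0.49, -0.276]]
scene6 0.035 23 [[0.47, -0.309], [0.489, -0.266]]
scene6 0.04 156 [[0.47, -0.309], [0.49, -0.266]]
scene6 0.045 28 [[0.475, -0.315], [0.489, -0.261]]
scene6 0.05 46 [[0.478, -0.316], [0.491, -0.26]]
scene6 0.055 48 [[0.475, -0.316], [0.49, -0.26]]
side6 0.0 382 [[0.468, -0.314], [0.52, -0.269]]
side6 0.005 105 [[0.466, -0.313], [0.52, -0.274]]
side6 0.015 39 [[0.483, -0.302], [0.512, -0.287]]
side6 0.02 44 [[0.481, -0.303], [0.512, -0.288]]
side6 0.025 42 [[0.484, -0.303], [0.51, -0.293]]
side6 0.03 13 [[0.489, -0.303], [0.502, -0.3]]
side6 0.035 11 [[0.479, -0.309], [0.517, -0.297]]
side6 0.04 175 [[0.473, -0.311], [0.519, -0.28]]
side6 0.045 63 [[0.475, -0.316], [0.519, -0.281]]
side6 0.05 40 [[0.484, -0.316], [0.509, -0.297]]
side6 0.055 51 [[0.478, -0.316], [0.515, -0.292]]
```

View pics/c6.png

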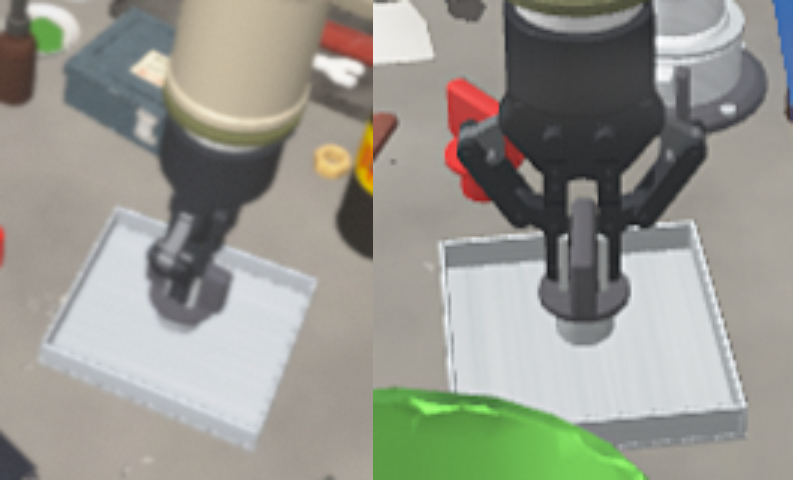

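The stopper is upright over the middle of the tray. Its foot is at about z 0.012, and the floor is at 0.003. I'll lower it gently and watch the force.

Emit:
{"name": "drive_tool", "arguments": {"deltas": [[[0,0,0.003],[0,0,0],255],[[0,0,0.005],[0,0,0],255],[[0,0,0.007],[0,0,0],255],[[0,0,0.008],[0,0,0],255],[[0,0,0.008],[0,0,0],255]]}}

```text
time: 11.12
ee_pos: [0.4948, -0.2879, 0.005]
eef_rot: [-0.0, 0.707, 0.707, -0.0]
force: [-0.6, 0.4, -2.2]
gripper_width: 0.0129
```

Emit:
{"name": "drive_tool", "arguments": {"deltas": [[[0,0,0.0005],[0,0,0],255],[[0,0,0.001],[0,0,0],255],[[0,0,0.001],[0,0,0],255],[[0,0,0.001],[0,0,0],255],[[0,0,0.001],[0,0,0],255]]}}

```text
time: 11.53
ee_pos: [0.495, -0.288, 0.0042]
eef_rot: [0.0, 0.707, 0.707, 0.0]
force: [0.1, -0.1, -1.9]
gripper_width: 0.0127
```

Emit:
{"name": "drive_tool", "arguments": {"deltas": [[[0,0,0.0005],[0,0,0],255],[[0,0,0.001],[0,0,0],255],[[0,0,0.001],[0,0,0],255],[[0,0,0.001],[0,0,0],255],[[0,0,0.001],[0,0,0],255]]}}

```text
time: 11.95
ee_pos: [0.495, -0.288, 0.0032]
eef_rot: [-0.0, 0.707, 0.707, -0.0]
force: [-1.7, -0.7, -2.6]
gripper_width: 0.0127
```

Emit:
{"name": "drive_tool", "arguments": {"deltas": [[[0,0,0.0005],[0,0,0],255],[[0,0,0.001],[0,0,0],255],[[0,0,0.001],[0,0,0],255],[[0,0,0.001],[0,0,0],255],[[0,0,0.001],[0,0,0],255]]}}

```text
time: 12.37
ee_pos: [0.4952, -0.2881, 0.0026]
eef_rot: [0.0, 0.707, 0.707, 0.0]
force: [-2.6, 1.0, 5.5]
gripper_width: 0.0124
```

Contact with the floor: the force has risen to +5.5 N. I'll release slowly and then lift straight off.

Emit:
{"name": "drive_tool", "arguments": {"deltas": [[[0,0,0],[0,0,0],225],[[0,0,0],[0,0,0],200],[[0,0,0],[0,0,0],150],[[0,0,0],[0,0,0],80],[[0,0,0],[0,0,0],0]], "grip_force": 20}}

```text
time: 12.78
ee_pos: [0.495, -0.288, 0.002]
eef_rot: [-0.0, 0.707, 0.707, 0.0]
force: [-0.3, 0.7, -0.3]
gripper_width: 0.0546
```

Emit:
{"name": "drive_tool", "arguments": {"deltas": [[[0,0,0],[0,0,0],0],[[0,0,0],[0,0,0],0],[[0,0,0],[0,0,0],0],[[0,0,-0.005],[0,0,0],0],[[0,0,-0.015],[0,0,0],0]]}}

```text
time: 13.2
ee_pos: [0.4939, -0.2872, 0.0163]
eef_rot: [-0.001, 0.707, 0.707, -0.0]
force: [0.2, 0.8, -0.1]
gripper_width: 0.0851
```

Emit:
{"name": "drive_tool", "arguments": {"deltas": [[[0,0,-0.02],[0,0,0],0],[[0,0,-0.045],[0,0,0],0],[[0,0,-0.075],[0,0,0],0],[[0,0,-0.1],[0,0,0],0],[[0,0,-0.12],[0,0,0],0]]}}

```text
time: 13.62
ee_pos: [0.4959, -0.2886, 0.1411]
eef_rot: [0.002, 0.707, 0.707, 0.0]
force: [-0.1, -0.5, -0.1]
gripper_width: 0.0852
```

Emit:
{"name": "drive_tool", "arguments": {"deltas": [[[0,0,-0.01],[0,0,0],0],[[0,0,-0.02],[0,0,0],0],[[0,0,-0.02],[0,0,0],0],[[0,0,-0.02],[0,0,0],0],[[0,0,-0.02],[0,0,0],0]]}}

```text
time: 14.03
ee_pos: [0.4942, -0.2874, 0.1555]
eef_rot: [-0.001, 0.707, 0.707, -0.0]
force: [-0.3, -0.4, -0.7]
gripper_width: 0.0855
```

```bash
python3 - <<'E'
from h import *
o=robot.observe(); print({k:np.round(o[k],4) for k in("time","ee_pos","force","gripper_width")})
im,d=grab("scene","scene7"); b,_=grab("side","side7")
for n in("scene7","side7"):
    P=np.load(n+".npz")["P"]; r=np.hypot(P[...,0]-.495,P[...,1]+.288)
    for a in np.arange(.03,.08,.005):
        q=P[(r<.05)&(P[...,2]>a)&(P[...,2]<a+.005)]
        if len(q)>3: print(n,a.round(3),len(q),np.percentile(q,[3,97],axis=0).round(3).tolist())
    r=np.hypot(P[...,0]-.549,P[...,1]+.018); q=P[(r<.045)&(P[...,2]>.084)&(P[...,2]<.099)&(r>.02)]; print("rim",np.median(q[:,2]))
c=np.hstack([cv2.resize(im[170:370,290:490],(400,400)),cv2.resize(b[200:400,220:420],(400,400))])
cv2.imwrite("pics/c7.png",c[:,:,::-1])
E
```

```text
{'time': np.float64(14.0333), 'ee_pos': array([ 0.4942, -0.2874,  0.1555]), 'force': array([-0.3442, -0.4011, -0.6968]), 'gripper_width': np.float64(0.0855)}
scene7 0.03 175 [[0.471, -0.31, 0.03], [0.491, -0.267, 0.035]]
scene7 0.035 58 [[0.473, -0.317, 0.035], [0.493, -0.262, 0.04]]
scene7 0.04 51 [[0.487, -0.317, 0.041], [0.492, -0.26, 0.045]]
scene7 0.045 49 [[0.487, -0.317, 0.045], [0.494, -0.262, 0.05]]
scene7 0.05 53 [[0.487, -0.317, 0.05], [0.492, -0.262, 0.055]]
scene7 0.055 62 [[0.487, -0.317, 0.055], [0.494, -0.26, 0.06]]
scene7 0.06 57 [[0.487, -0.318, 0.06], [0.492, -0.262, 0.065]]
scene7 0.065 89 [[0.487, -0.317, 0.065], [0.5, -0.261, 0.07]]
scene7 0.07 123 [[0.488, -0.315, 0.07], [0.5, -0.261, 0.073]]
rim 0.09222962825733665
side7 0.03 271 [[0.475, -0.311, 0.031], [0.519, -0.269, 0.035]]
side7 0.035 81 [[0.477, -0.317, 0.035], [0.517, -0.269, 0.039]]
side7 0.04 21 [[0.49, -0.318, 0.04], [0.503, -0.313, 0.044]]
side7 0.045 23 [[0.49, -0.317, 0.045], [0.503, -0.314, 0.05]]
side7 0.05 23 [[0.491, -0.319, 0.05], [0.503, -0.313, 0.055]]
side7 0.055 22 [[0.491, -0.318, 0.055], [0.503, -0.312, 0.06]]
side7 0.06 25 [[0.491, -0.319, 0.06], [0.503, -0.313, 0.065]]
side7 0.065 52 [[0.49, -0.317, 0.065], [0.503, -0.269, 0.07]]
side7 0.07 165 [[0.491, -0.315, 0.07], [0.503, -0.261, 0.074]]
rim 0.09279849336441369
```

View pics/c7.png

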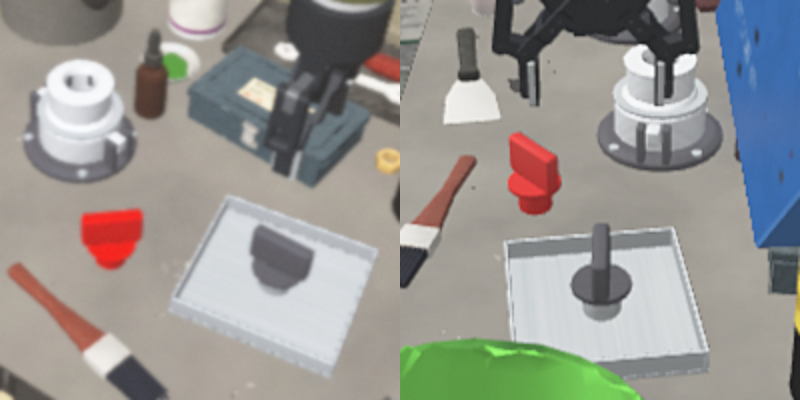

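The stopper stands upright in the middle of the tray with its top at z≈0.072. The pot is seated, the red part is untouched and the gripper is clear, so I'm handing in.

```bash
python3 -c "
from rig import robot
print(robot.job_done())"
```

```text
the job is handed in; nothing more can be done
None
```

The stopper is out of the short pot and standing upright in the steel tray. I handed the job in at about 14 s of robot time; the hand-in reports no verdict.

**What I did:** I gripped the stopper by its bar handle and worked it out with ten alternating 0.5 rad twists, rising about 2.3–2.5 mm each. The pull stayed at 9–13 N until the stem came free. I then lowered it gently into the tray until I felt contact at about 5 N.

**Last checks:**
- **Stopper:** it stands in the middle of the tray with its handle vertical. The handle top is at z≈0.072, about what resting on the tray floor gives.
- **Pot:** the rim reads 0.092–0.093 m in both views, the same as before I started, so it is seated.
- **Gripper:** it is open and well clear of everything, and the red look-alike was not touched.

**What disagreed:**
- **Fingertip height:** the fingertips sit about 37–39 mm farther back than the stated TCP. My first grasp therefore closed on air just above the handle. I measured the offset in the pictures and lowered the second grasp to match.
- **Handle position:** my first scene-camera estimate of the handle was about 7 mm off along y. A cleaner measurement agreed with the wrist camera to about 2 mm.

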